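Start the drying timer and hold the clip open over the batch card

TASK

In the pottery studio, start the drying timer by pressing its push button fully down and letting it come up again. Then take the steel spring clip by its two tails, squeeze it wide open and bring it over the middle of the batch card's top edge, lined up along that edge, so that the card stands between the gaping jaws without the clip touching the card or its block. Finish while holding it there, still squeezed open, so that a second slip of card could be tucked in; leave the card block and the other things where they stand.

Things in the scene. Friction and masses are not known exactly. Their poses are not given: they have to be found in the camera images.
- start (a joint): travel of the timer's push button in m: 0 up, 0.006 fully down; a spring brings it up again; fully down takes 5 N
- start_top (a point): centre of the top face of the push button (a round cap 28 mm across, pressed straight down), on top of the drying timer, a white plastic box 75 x 85 x 40 mm fixed to the table
- clip_center (a point): centre of the loose steel spring clip (100 g), standing upright on its closed jaws: on its middle line, 40 mm above the underside. z up, y along the pivot (tails 40 mm wide along y, jaw lips 46 mm), x the direction in which the tails are squeezed together
- clip: the clip: origin under its centre. Pivot 42 mm up; tails rise from it and splay out. Closed: tail ends 78 mm up and 52 mm apart over their outsides; jaw lips at the foot 28 mm thick. Squeezed fully: tails parallel, 27 mm over their outsides, ends 84 mm above this origin; jaw lips spread to 54 mm over their outsides, lower ends 2 mm above this origin
- jaw (a joint): opening angle of one jaw of the clip in rad: 0 closed, 0.32 fully open at its stop; the other jaw mirrors it. Squeezing the tails' upper ends together with about 6 N starts to open it and about 13 N opens it fully; let go, it snaps shut
- jaw_tip (a point): inner edge of the lower end of one jaw's lip, mid-width; fully open it lies about 14 mm to the clip's +x side and 38 mm below clip_center
- jaw2_tip (a point): the same point of the other jaw, on the clip's -x side; fully open the two are about 28 mm apart
- card_edge (a point): middle of the top edge of the batch card, a stiff white card 110 mm long and 4 mm thick standing upright in a slotted wooden block; the edge is 120 mm above the table. y runs along the edge, x is square to the card's face, z up
- stand: the loose wooden block (60 x 120 x 30 mm, long way along y) with its card, 0.7 kg; origin at the centre of the block's underside, on the table
- slip_pot: bystander: terracotta slip pot, 72 mm across and 85 mm tall, origin under its centre
- rib: bystander: flat wooden modelling rib, 22 x 120 x 6 mm, long along y, origin under its centre
- bowl: bystander: small white bowl, 80 mm across and 45 mm tall, origin under its centre
There are look-alikes about, which are no part of the job. What is shaped like the part that bears start but green or yellow is not meant.

How it is judged (in metres and radians):
On the way, in this order (a step that is already met when the one before it is completed fails the run):
1. the timer's button is pressed fully down (value of joint start above 0.005 m), for 0.05 s.
2. the button is let up again (value of joint start below 0.001 m), for 0.05 s.
3. the clip is squeezed open and lifted off the table (value of joint jaw above 0.15 rad and height (world z) of clip_center above 0.07 m and contact force between the fingers and clip above 4 N), for 0.2 s.
At the end, for the whole second after the job is handed in: Clip gripped, still, jaw above 0.2 rad; each lip end 3 mm or more to its own side of the card's mid-plane and 5 mm or more below the edge; within 30 mm of mid-edge and 0.3 rad of its line; under 0.5 N on card or block; button up (value of joint jaw above 0.2 rad and ((x of jaw_tip in the frame of card_edge above 0.003 m and x of jaw2_tip in the frame of card_edge below -0.003 m) or (x of jaw_tip in the frame of card_edge below -0.003 m and x of jaw2_tip in the frame of card_edge above 0.003 m)) and z of each of jaw_tip, jaw2_tip in the frame of card_edge below -0.005 m and y of clip_center in the frame of card_edge between -0.03 and 0.03 m and angle between the y axis of clip_center and the y axis of card_edge, either way round below 0.3 rad and contact force between clip and stand below 0.5 N and contact force between the fingers and clip above 4 N and height (world z) of clip_center above 0.12 m and linear speed of clip below 0.03 m/s and value of joint start below 0.001 m); the arm keeps its last pose, push and grip.
It fails at once if the card and its block are shifted or tipped (edge moved over 20 mm) (distance of card_edge from where it was at the start of the episode above 0.02 m).
It fails at once if a bystander is moved over 30 mm (distance of any of slip_pot, rib, bowl from where it was at the start of the episode above 0.03 m).
It also fails if it takes over 53 s, if anything falls off the work surface, if the arm or the gripper's body presses on something with over 40 N, if the wrist force passes 120 N, or if a joint passes its speed limit or range.

ROBOT

A 7-joint arm with a two-finger parallel gripper is mounted at the origin on the work surface. World frame = base frame: x ahead of the robot, y to its left, z up, the work surface at z = 0. Lengths are in mm, angles in rad, forces in N, time in s.
With the tool pointing down it reaches from about 400 to 850 mm from the base axis. Payload 4.5 kg.
Tool frame: the origin (TCP) lies midway between the tips of the shut fingers; the grasp point (between the pads) lies 19 mm behind it (arm.grip_point_offset is the distance from the TCP to the grasp point, in mm); z points along the fingers, y is the line along which they close (so a half turn about z gives the same grasp; the last joint's range is limited). The gripper opens to 88 mm and grips with 3 to 60 N. Pads are 18 mm wide; open, the fingers measure 123 mm over their backs; the gripper's body (75 mm by 187 mm) begins 45 mm behind the grasp point.
Start: joints at [1.274, 0.689, -0.195, 1.565, 0.157, 0.902, -0.215], TCP at [203.029, -591.128, 238.743] pointing down, gripper open.
Joint ranges: [-3.01, 3.01], [-0.46, 2.08], [-1.47, 1.51], [0.13, 2.56], [-1, 4.14], [0.04, 2.09], [-2.66, 2.66]. Speed limits (rad/s): [2.57, 2.57, 3.14, 3.14, 3.14, 3.14, 3.14].

INTERFACE

Orientations are given as a unit quaternion [x, y, z, w].
In Python, from cell import get_state, cams, ticket, nets, arm gives the robot as it stands.
- The arm moves only by the tool step_arm, never from a script. Its argument "commands" is a list of rows, each a list of 6 numbers: the shift along the world's x, y, z in cm, then the turn, a rotation vector about the world's x, y, z in degrees. A call has 1 to 8 rows; each row shifts and turns the commanded pose from where the row before left it; what a row does not reach is not made up. A row lasts 1/10 s, in which the tool goes at most 50 mm and 8.59 degrees, less where a joint would pass 70% of its speed; a pose out of reach is approached as far as the arm can. A call is refused whole if a number of a shift passes 5 or a number of a turn 8.59, either way. A call with a gripper value outside its range is refused whole. "fingers" is the closure, from 0 (fully open) to 1 (shut), set as the call begins (left out, the last holds). The fingers move at their own pace and stop on an object; "force" is the grip in N (left out, the last holds). Time passes only in rows, so rows that do not move let the fingers close. It gives the time, the measured TCP pose, the force, the opening and the grip force at its end, in the units of the state.
- get_state(): the state, without advancing time (a new reading comes with each control period).
- cams.grab_frame(name): name is "side" or "top" or "wrist"; returns (picture, depth): 400x640x3 uint8, red, green, blue; 400x640 float32, mm along the optical axis (not along the pixel's ray), 0 where there is no reading.
- cams.get_calibration(name): a dict with "fov_y" (degrees; the focal length in pixels is half the picture's height over the tangent of half this angle, whatever the lens; pixels are square), "cx", "cy" (the principal point, pixels), "camera_from_world" (4x4, takes a point from world to camera coordinates). Camera axes: x right, y up, looking along -z (the intrinsics and any distortion apply to the point x, -y, -z); pixel columns grow to the right and rows downward; lengths in mm; the calibration is good to about 2 mm. A picture is of the moment at which its call begins: read the wrist's pose just before it. get_calibration takes no time and is no camera call; for the wrist camera it gives the pose at the moment of the call.
- ticket.hand_in(): hands the job in; it is judged then, once.
Trained networks look in the newest picture that a camera, given by its name, has taken for a name from the list of things; names that differ only in an ending like _2 or _b are one class to them, and where a whole thing is asked for, a point or a joint stands for the part that bears it (a point fixed in the world has none). Each returns a list of dicts, best first, with "score" (0 to 1); they miss things now and then, are a little off and sometimes report something else, mostly with a low value. They report only what shows in the picture. A call takes as long as a camera call. They do not tell look-alikes from the thing itself.
- nets.find_in(camera, query): "location" ([column, row] in pixels, amid what is visible of it).
- nets.pinpoint(camera, query): "location" ([column, row] in pixels: a listed point, or the origin of a listed thing).
The state is a dict: "time": time; "joint_positions": joint angles; "joint_velocities": joint speeds; "joint_efforts": joint torques, N m; "eef_pos": TCP position; "orientation": TCP orientation; "wrist_force": force on the tool from outside, world axes, zero at the start; "ft_torque": the same for the moment, N m; "width": opening from 0.0 (shut) to 1.0 (fully open); "grip_force": force on a finger pad.
Only numpy, scipy, OpenCV 4.12 (cv2) and the standard library are available. Lean on these libraries where they do the work, as an engineer would, in place of code of your own. Each camera call takes 0.05 s, during which the arm holds its last target. There are 200 camera calls.

## Working session

There is one attempt and no reset: what is moved stays moved. The work goes in short steps, Python scripts to look and compute and a tool call to move; the robot and the scene stay as the last step left them, time stands still between calls to the robot, and variables do not carry over. Pictures are saved under pics/ and viewed, at most 10 in all, crops included, and the job is handed in when it is done.

Besides the shell and the picture viewer there is one more tool, called after "Call:" as name(argument=value, ...), one argument or row to a line, values as JSON. step_arm: Moves the arm, as the interface text tells. Its arguments: {"type":"object","properties":{"commands":{"type":"array","items":{"type":"array","items":{"type":"number"}}},"fingers":{"type":"number"},"force":{"type":"number"}},"required":["commands"]}

```bash
mkdir -p pics
cat > h.py <<'E'
import numpy as np,cv2
from cell import get_state,cams,ticket,nets,arm
def cal(n):
    c=cams.get_calibration(n); return c,200/np.tan(np.radians(c['fov_y'])/2)
def w(n,C,u,v,d):
    c,f=C; p=np.array([(u-c['cx'])/f*d,-(v-c['cy'])/f*d,-d,1]); return (np.linalg.inv(c['camera_from_world'])@p)[:3]
def cloud(n,C,D):
    c,f=C; v,u=np.mgrid[:400,:640]; P=np.stack([(u-c['cx'])/f*D,-(v-c['cy'])/f*D,-D,np.ones_like(D)],-1)
    return (P@np.linalg.inv(c['camera_from_world']).T)[...,:3]
def onz(n,C,u,v,z):
    a=w(n,C,u,v,0); b=w(n,C,u,v,1000); return a+(b-a)*(z-a[2])/(b[2]-a[2])
E
python3 - <<'E'
from h import *
print(get_state())
ims=[]
for n in ['top','side']:
    C=cal(n);c=C[0];print(n,{k:v for k,v in c.items() if k!='camera_from_world'},np.round(c['camera_from_world'],3).tolist())
    I,D=cams.grab_frame(n);np.savez(n+'0.npz',I=I,D=D)
    cv2.imwrite(f'pics/{n}0.png',I[...,::-1])
    for q in ['start_top','clip_center','card_edge','slip_pot','rib','bowl']:
        for r in nets.pinpoint(n,q)[:3]:
            u,v=r['location'];d=D[int(v)%400,int(u)%640]
            print(n,q,round(r['score'],2),np.round([u,v]),np.round(w(n,C,u,v,d)))
E
```

```text
{'time': 0.0, 'joint_positions': array([ 1.27381464,  0.68998491, -0.19451235,  1.56635386,  0.15728117,
        0.90250258, -0.21511296]), 'joint_velocities': array([ 0.00175956, -0.00184754,  0.00087923, -0.00069116,  0.00125485,
        0.00102545,  0.00019782]), 'joint_efforts': array([-4.02036840e-04, -5.27558863e+01, -1.26738746e+00, -1.53432173e+01,
       -5.26955375e-02,  6.31632764e-03,  1.68147799e-04]), 'eef_pos': array([ 202.73618291, -590.52566694,  237.90679993]), 'orientation': array([ 9.86348741e-01,  1.64667233e-01, -2.13118365e-04, -9.04766469e-04]), 'wrist_force': array([-0.47955187,  0.32086577,  0.32391389]), 'ft_torque': array([ 0.01644493,  0.01364409, -0.01270981]), 'grip_force': 0.0, 'width': 1.0000443083249306}
top {'fov_y': 51.068647214684425, 'cx': 316.1544036622001, 'cy': 198.5051708921707} [[-0.026, -1.0, -0.003, 27.788], [0.998, -0.026, 0.053, -631.635], [-0.053, -0.002, 0.999, -968.425], [0.0, 0.0, 0.0, 1.0]]
top start_top 0.73 [429. 243.] [ 522. -242.   48.]
top start_top 0.68 [319. 202.] [622.   6.  62.]
top start_top 0.58 [374. 257.] [ 496. -114.  
[... 241 characters left out ...]
    5.]
top bowl 0.82 [309. 147.] [755.  25.  15.]
side {'fov_y': 47.32031113513001, 'cx': 315.87201245452144, 'cy': 198.5065192248544} [[0.865, -0.501, -0.017, -532.222], [0.402, 0.673, 0.621, -313.117], [-0.3, -0.544, 0.784, -909.433], [0.0, 0.0, 0.0, 1.0]]
side start_top 0.7 [293. 273.] [ 495. -115.   61.]
side start_top 0.56 [362. 195.] [756.  14.  15.]
side start_top 0.51 [338. 339.] [ 505. -277.   45.]
side clip_center 0.89 [339. 328.] [ 517. -260.   47.]
side card_edge 0.82 [226. 148.] [506. 237. 116.]
side slip_pot 0.61 [326. 159.] [739. 159.  23.]
side slip_pot 0.46 [235. 180.] [503. 211.  28.]
side rib 0.61 [400. 253.] [ 740. -166.    5.]
side bowl 0.57 [362. 197.] [755.  13.   8.]
```

View pics/top0.png

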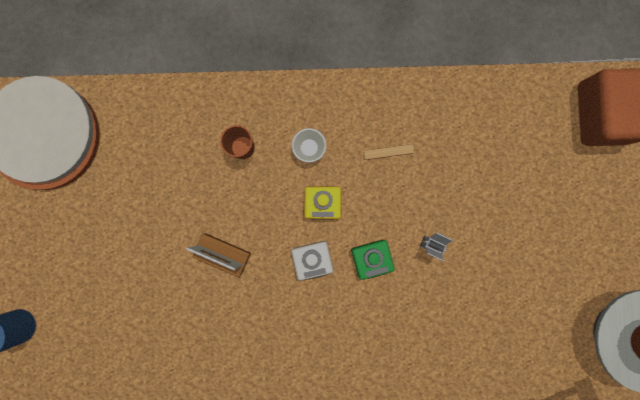

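View pics/side0.png

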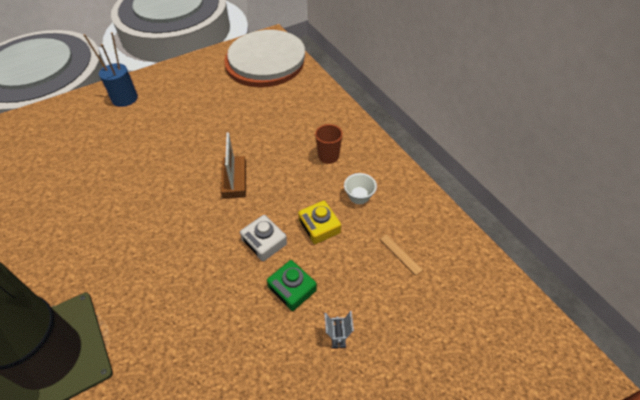

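Run:
```python
from h import *
for n in ['top','side']:
    z=np.load(n+'0.npz');P=cloud(n,cal(n),z['D']);ok=z['D']>0
    def box(lab,x0,x1,y0,y1,z0,z1):
        m=ok&(P[...,0]>x0)&(P[...,0]<x1)&(P[...,1]>y0)&(P[...,1]<y1)&(P[...,2]>z0)&(P[...,2]<z1)
        q=P[m]
        if len(q)<5: print(n,lab,len(q));return
        r=cv2.minAreaRect(q[:,:2].astype(np.float32))
        print(n,lab,len(q),'mean',np.round(q.mean(0),1),'med z',np.round(np.median(q[:,2]),1),'rect',np.round(r[0],1),np.round(r[1],1),round(r[2],1))
    box('clip hi',460,580,-320,-200,55,95)
    box('clip all',460,580,-320,-200,12,95)
    box('card hi',430,600,150,320,90,135)
    box('block',430,600,150,320,15,45)
    box('t1 cap',450,550,-160,-70,48,80);box('t1 box',430,560,-170,-60,25,47)
    box('t2 cap',580,670,-40,50,48,80);box('t2 box',560,690,-60,70,25,47)
```

```text
top clip hi 175 mean [ 519.  -258.    69.9] med z 71.0 rect [ 516.7 -257.4] [40.1 51.5] 63.3
top clip all 445 mean [ 518.3 -257.5   54.6] med z 49.6 rect [ 516.5 -258.3] [50.4 51.5] 64.8
top card hi 246 mean [507.9 234.8 111.4] med z 116.0 rect [507. 235.] [109.9   5.3] 65.4
top block 1017 mean [510.2 230.2  30.2] med z 30.3 rect [507.1 235.2] [120.7  60.5] 65.2
top t1 cap 298 mean [ 493.1 -113.9   55.9] med z 53.7 rect [ 492.7 -114.5] [43.2 40.6] 88.7
top t1 box 934 mean [ 487.1 -114.6   39.3] med z 39.6 rect [ 487.2 -115.8] [76.6 84.8] 13.7
top t2 cap 285 mean [626.8  -3.9  56.1] med z 53.9 rect [626.5  -4.2] [40.9 41. ] 88.5
top t2 box 913 mean [619.4  -3.9  39.7] med z 40.0 rect [621.8  -4.3] [83.3 76.6] 88.6
side clip hi 240 mean [ 516.7 -260.8   68.9] med z 69.5 rect [ 515.3 -258.7] [40.1 51.4] 63.7
side clip all 602 mean [ 515.9 -260.6   54. ] med z 48.5 rect [ 515.  -259.3] [49.2 51.4] 63.6
side card hi 150 mean [503.1 228.3 109.7] med z 113.0 rect [505.2 234.7] [113.4   5.1] 65.3
side block 758 mean [501.8 221.2  28.5] med z 29.0 rect [504.2 233.5] [123.1  60.5] 64.9
side t1 cap 309 mean [ 489.9 -118.7   55.6] med z 53.2 rect [ 491.2 -115.6] [42.  42.3] 4.6
side t1 box 1065 mean [ 481.2 -125.4   38.2] med z 38.9 rect [ 485.7 -117.8] [76.9 85.7] 13.6
side t2 cap 229 mean [623.3  -8.9  55.6] med z 53.5 rect [625.5  -5.6] [42.2 42.4] 12.4
side t2 box 809 mean [613.5 -13.5  37.9] med z 38.8 rect [619.2  -6. ] [85.3 76.3] 88.5
```

The white timer is at about (312,260) in the top view; green at (374,258) and yellow at (323,203) are the look-alikes. The clip is at (435,245) and the card runs from (190,248) to (238,268), nearly parallel to the clip's pivot.

Run:
```python
from h import *
for n in ['top','side']:
    z=np.load(n+'0.npz');P=cloud(n,cal(n),z['D']);ok=z['D']>0
    m0=ok&(P[...,0]>430)&(P[...,0]<560)&(P[...,1]>-40)&(P[...,1]<90)
    for lo,hi in [(25,47),(48,80),(57,80),(60,80)]:
        q=P[m0&(P[...,2]>lo)&(P[...,2]<hi)]
        if len(q)<5: continue
        r=cv2.minAreaRect(q[:,:2].astype(np.float32));(c,rad)=cv2.minEnclosingCircle(q[:,:2].astype(np.float32))
        print(n,lo,len(q),np.round(q.mean(0),1),np.round(r[0]+r[1],1),np.round(r[2],1),np.round(q[:,2].max(),1), np.round(np.percentile(q[:,2],90),1),np.round(c),round(rad,1))
    for r in nets.pinpoint(n,'start_top'): print(n,np.round(r['location']),round(r['score'],2),np.round(onz(n,cal(n),*r['location'],60),1))
```

```text
top 25 927 [488.3  23.6  39.6] [488.6  23.9  76.4  84.8] 11.6 45.8 42.3 [490.  24.] 53.1
top 48 285 [494.8  24.8  56.3] [494.1  24.3  40.7  40.7] 87.9 65.9 63.5 [494.  25.] 21.7
top 57 118 [494.   25.2  62.2] [493.9  25.2  24.6  25. ] 88.5 65.9 64.5 [494.  25.] 13.6
top 60 104 [494.5  24.9  62.7] [494.   25.1  24.6  24.6] 89.7 65.9 64.7 [494.  25.] 13.5
top [429. 243.] 0.73 [ 523.2 -238.5   60. ]
top [319. 202.] 0.68 [622.5   5.5  60. ]
top [374. 257.] 0.58 [ 495.5 -115.1   60. ]
top [309. 262.] 0.4 [489.2  30.7  60. ]
side 25 861 [482.6  13.1  37.8] [486.2  22.4  76.9  86.6] 11.0 46.2 41.2 [487.  21.] 53.7
side 48 253 [490.8  20.   55.3] [492.   23.4  41.2  44.5] 8.8 64.0 62.1 [492.  23.] 22.9
side 57 102 [491.8  22.3  60.9] [492.1  22.7  25.5  25.1] 44.2 64.0 62.8 [492.  23.] 13.7
side 60 73 [492.5  22.7  61.7] [492.   23.2  23.9  25.2] 56.5 64.0 63.1 [492.  23.] 13.5
side [293. 273.] 0.7 [ 495.1 -114.3   60. ]
side [362. 195.] 0.56 [733.7 -15.   60. ]
side [338. 339.] 0.51 [ 501.1 -282.    60. ]
side [322. 212.] 0.48 [625.9  -8.8  60. ]
side [262. 226.] 0.4 [492.   25.3  60. ]
```

Call:
step_arm(
  commands=[
    [5,5,0,0,0,0],
    [5,5,0,0,0,0],
    [5,5,0,0,0,0],
    [5,5,0,0,0,0],
    [0,5,0,0,0,0],
    [0,5,0,0,0,0],
    [0,5,0,0,0,0],
  ],
  fingers=1,
  force=20,
)

```text
time: 1.5
eef_pos: [344.6, -297.7, 238.9]
orientation: [0.986, 0.165, 0.0, 0.0]
wrist_force: [1.6, -0.3, 0.8]
width: 0.393
grip_force: 0.0
```

Call:
step_arm(
  commands=[
    [5,5,-4,0,0,0],
    [5,5,-4,0,0,0],
    [3,5,-3,0,0,0],
    [0,5,0,0,0,0],
    [0,5,0,0,0,0],
    [0,0,0,0,0,0],
    [0,0,0,0,0,0],
  ],
)

```text
time: 2.2
eef_pos: [429.3, -98.6, 166.8]
orientation: [0.986, 0.167, 0.0, -0.0]
wrist_force: [0.2, -0.3, -0.1]
width: 0.005
grip_force: 0.0
```

Call:
step_arm(
  commands=[
    [2.1,4.1,0,0,0,0],
    [2.1,4.1,0,0,0,0],
    [2.2,4.1,0,0,0,0],
    [0,0,-4,0,0,0],
    [0,0,-4,0,0,0],
    [0,0,0,0,0,0],
    [0,0,0,0,0,0],
  ],
)

```text
time: 2.9
eef_pos: [492.8, 21.0, 86.8]
orientation: [0.987, 0.163, -0.001, 0.0]
wrist_force: [-0.5, 0.2, 0.6]
width: 0.003
grip_force: 0.0
```

Descend gently onto the cap.

Call:
step_arm(
  commands=[
    [0,0.3,-1.2,0,0,0],
    [0,0,-0.7,0,0,0],
    [0,0,-0.3,0,0,0],
    [0,0,-0.3,0,0,0],
    [0,0,0,0,0,0],
    [0,0,0,0,0,0],
  ],
)

```text
time: 3.5
eef_pos: [493.1, 25.9, 62.0]
orientation: [0.986, 0.165, 0.0, 0.0]
wrist_force: [-0.8, 0.2, 1.7]
width: 0.008
grip_force: 0.8
```

Call:
step_arm(
  commands=[
    [0,0,-0.2,0,0,0],
    [0,0,-0.2,0,0,0],
    [0,0,-0.2,0,0,0],
    [0,0,0,0,0,0],
    [0,0,0,0,0,0],
  ],
)

```text
time: 4.0
eef_pos: [493.1, 25.9, 56.4]
orientation: [0.986, 0.165, 0.0, 0.0]
wrist_force: [-1.0, 0.3, 12.4]
width: 0.005
grip_force: 5.8
```

Call:
step_arm(
  commands=[
    [0,0,-0.1,0,0,0],
    [0,0,-0.1,0,0,0],
    [0,0,0,0,0,0],
  ],
)

```text
time: 4.3
eef_pos: [493.2, 25.9, 56.0]
orientation: [0.986, 0.165, 0.001, 0.0]
wrist_force: [-4.3, 0.2, 30.1]
width: 0.003
grip_force: 15.2
```

Call:
step_arm(
  commands=[
    [0,0,3,0,0,0],
    [0,0,4,0,0,0],
    [0,0,4,0,0,0],
    [0,-4,0,0,0,8.5],
    [0,-5,0,0,0,8.5],
    [0,-5,0,0,0,8.5],
    [0,-5,0,0,0,8.5],
    [0,-5,0,0,0,8.5],
  ],
  fingers=0,
)

```text
time: 5.1
eef_pos: [492.3, -215.8, 163.3]
orientation: [0.858, 0.514, -0.0, -0.0]
wrist_force: [0.6, -0.3, -0.5]
width: 0.708
grip_force: 0.0
```

Call:
step_arm(
  commands=[
    [1,-4.5,0,0,0,2],
    [1.3,0,0,0,0,0],
    [0,0,0,0,0,0],
    [0,0,0,0,0,0],
  ],
)

```text
time: 5.5
eef_pos: [515.4, -257.5, 163.1]
orientation: [0.85, 0.527, -0.0, -0.001]
wrist_force: [-0.4, 0.3, 0.0]
width: 1.002
grip_force: 0.0
```

Run:
```python
from h import *
n='wrist';C=cal(n);I,D=cams.grab_frame(n);cv2.imwrite('pics/w1.png',I[...,::-1])
P=cloud(n,C,D);m=(D>0)&(abs(P[...,0]-516)<60)&(abs(P[...,1]+258)<60)
for lo,hi in [(12,95),(60,95),(68,95)]:
    q=P[m&(P[...,2]>lo)&(P[...,2]<hi)]
    if len(q)<5: continue
    r=cv2.minAreaRect(q[:,:2].astype(np.float32));print(lo,len(q),np.round(q.mean(0),1),np.round(r[0]+r[1]+(r[2],),1),np.round(np.percentile(q[:,2],98),1))
I,D=cams.grab_frame('side')
print([(np.round(onz('side',cal('side'),*r['location'],62),1),r['score']) for r in nets.pinpoint('side','start_top')])
```

```text
12 3222 [ 515.5 -256.1   57.1] [ 514.9 -256.9   49.5   51.6   63.6] 79.0
60 1286 [ 515.5 -256.2   71.8] [ 515.  -256.8   40.1   51.6   63.6] 79.4
68 893 [ 515.7 -256.4   75.2] [ 515.  -256.8   40.1   51.6   63.6] 79.5
[(array([495.1,  21.6,  62. ]), 0.62)]
```

View pics/w1.png

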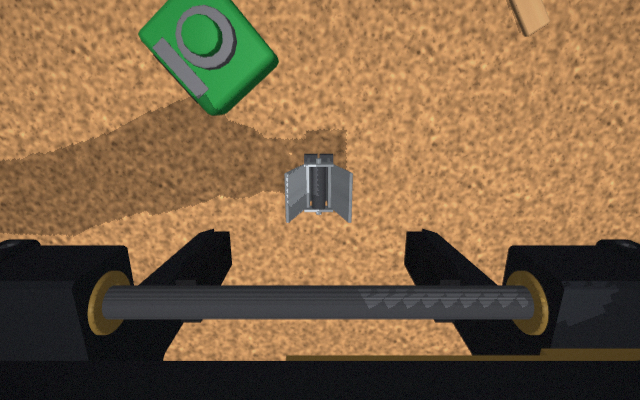

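Call:
step_arm(
  commands=[
    [0,0.1,-3.5,0,0,0],
    [0,0,-3.2,0,0,0],
    [0,0,-2.5,0,0,0],
    [0,0,-1.5,0,0,0],
    [0,0,0,0,0,0],
    [0,0,0,0,0,0],
  ],
)

```text
time: 6.25
eef_pos: [516.3, -257.7, 57.3]
orientation: [0.85, 0.526, 0.0, 0.0]
wrist_force: [-0.3, -0.8, 1.3]
width: 0.996
grip_force: 0.0
```

Call:
step_arm(
  commands=[
    [0,0,0,0,0,0],
    [0,0,0,0,0,0],
    [0,0,0,0,0,0],
    [0,0,0,0,0,0],
    [0,0,0,0,0,0],
    [0,0,0,0,0,0],
  ],
  fingers=1,
  force=30,
)

```text
time: 6.85
eef_pos: [516.9, -258.5, 58.2]
orientation: [0.851, 0.526, 0.001, 0.001]
wrist_force: [-1.2, 0.4, 12.3]
width: 0.478
grip_force: 10.4
```

Call:
step_arm(
  commands=[
    [0,0,0.1,0,0,0],
    [0,0,0.1,0,0,0],
    [0,0,0.1,0,0,0],
    [0,0,0,0,0,0],
    [0,0,0,0,0,0],
    [0,0,0,0,0,0],
  ],
)

```text
time: 7.45
eef_pos: [514.3, -257.4, 60.1]
orientation: [0.851, 0.526, -0.001, -0.001]
wrist_force: [-3.9, 1.4, 10.1]
width: 0.313
grip_force: 28.9
```

Call:
step_arm(
  commands=[
    [0,0,0.5,0,0,0],
    [0,0,1,0,0,0],
    [0,0,2,0,0,0],
    [0,0,3,0,0,0],
    [0,0,3,0,0,0],
    [0,0,3,0,0,0],
    [0,0,3,0,0,0],
    [0,0,0,0,0,0],
  ],
)

```text
time: 8.25
eef_pos: [518.8, -259.0, 219.2]
orientation: [0.851, 0.526, 0.003, 0.004]
wrist_force: [0.6, -0.4, -0.4]
width: 0.313
grip_force: 28.3
```

Run:
```python
from h import *
s=get_state();print(s['eef_pos'],s['width'],s['grip_force'],s['wrist_force'])
n='wrist';C=cal(n);I,D=cams.grab_frame(n);cv2.imwrite('pics/w2.png',I[...,::-1])
I,D=cams.grab_frame('side');C=cal('side')
u=[r['location'] for r in nets.find_in('side','clip')][:1];print(u)
if u:
    u,v=np.int32(u[0]);cv2.imwrite('pics/s2.png',cv2.resize(I[max(v-60,0):v+60,max(u-80,0):u+80,::-1],None,fx=4,fy=4))
P=cloud('side',C,D);p=s['eef_pos'];m=(D>0)&(abs(P[...,0]-p[0])<50)&(abs(P[...,1]-p[1])<50)&(P[...,2]>80)
q=P[m];print('lowest z',np.round(np.percentile(q[:,2],[0,1,2,5]),1),p[2])
```

```text
[ 518.80326635 -258.96153439  219.1572484 ] 0.31296837978337816 28.289067246951163 [ 0.55315    -0.3712691  -0.40132562]
[[336.6, 294.5]]
lowest z [156.9 167.8 174.4 210.6] 219.1572484034073
```

View pics/s2.png

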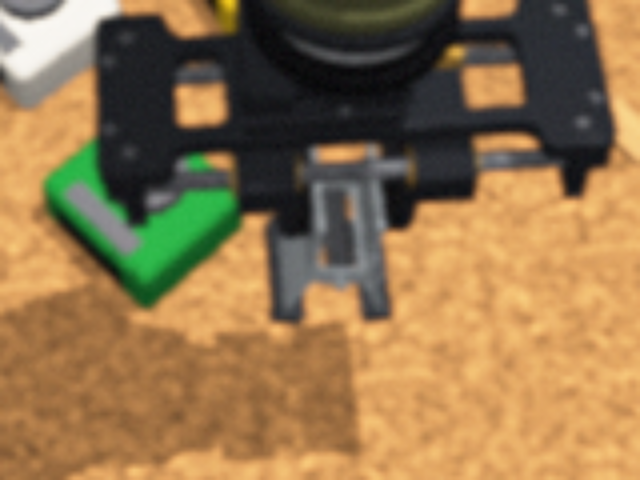

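View pics/w2.png

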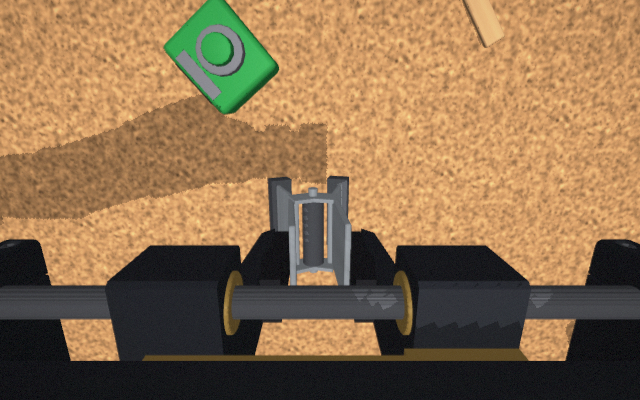

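The clip is held wide open: lips at about (285,300) and (375,300) in the side crop. Now I'll carry it to the card.

Call:
step_arm(
  commands=[
    [0,2,1,0,0,0],
    [0,4,0,0,0,0],
    [0,5,0,0,0,0],
    [0,5,0,0,0,0],
    [0,5,0,0,0,0],
    [0,5,0,0,0,0],
    [0,5,0,0,0,0],
    [0,5,0,0,0,0],
  ],
)

```text
time: 9.2
eef_pos: [514.2, 105.3, 224.2]
orientation: [0.85, 0.527, -0.001, -0.001]
wrist_force: [0.6, -0.3, -1.2]
width: 0.311
grip_force: 28.3
```

Call:
step_arm(
  commands=[
    [0,4,0,0,0,1.8],
    [0,3,0,0,0,0],
    [0,2,0,0,0,0],
    [0,1,0,0,0,0],
    [0,0,0,0,0,0],
    [0,0,0,0,0,0],
    [0,0,0,0,0,0],
  ],
)

```text
time: 9.9
eef_pos: [515.9, 200.1, 224.4]
orientation: [0.843, 0.538, -0.001, 0.001]
wrist_force: [0.2, -0.9, -1.4]
width: 0.308
grip_force: 28.3
```

Call:
step_arm(
  commands=[
    [-0.5,1.7,0,0,0,0],
    [-0.5,1.7,0,0,0,0],
    [0,0,0,0,0,0],
    [0,0,0,0,0,0],
    [0,0,0,0,0,0],
    [0,0,0,0,0,0],
  ],
)

```text
time: 10.5
eef_pos: [506.4, 234.4, 224.6]
orientation: [0.843, 0.538, -0.0, 0.0]
wrist_force: [-0.2, -0.6, -0.6]
width: 0.311
grip_force: 28.3
```

```bash
cat > chk.py <<'E'
from h import *
import sys
k=sys.argv[1]
s=get_state();p=s['eef_pos'];print(np.round(p,1),s['width'],s['grip_force'],np.round(s['wrist_force'],1))
a=np.radians(65.3);ey=np.array([np.cos(a),np.sin(a)]);ex=np.array([ey[1],-ey[0]]);c=np.array([506,234.7])
R={}
for n in ['wrist','side','top']:
    C=cal(n);I,D=cams.grab_frame(n);cv2.imwrite(f'pics/{n}{k}.png',I[...,::-1]);np.savez(n+k,I=I,D=D)
    P=cloud(n,C,D);L=P[...,:2]-c;X=L@ex;Y=L@ey;Z=P[...,2]
    for lab,m in [('card',(abs(X)<12)&(abs(Y)<65)&(Z>60)&(Z<124)),('lips',(abs(X)<40)&(abs(Y)<35)&(Z>p[2]-70)&(Z<p[2]-48)),('clip mid',(abs(X)<40)&(abs(Y)<35)&(Z>p[2]-45)&(Z<p[2]-12))]:
        m=m&(D>0)
        if m.sum()>5: print(n,lab,m.sum(),'x',np.round(np.percentile(X[m],[1,50,99]),1),'y',np.round(np.percentile(Y[m],[1,50,99]),1),'z',np.round(np.percentile(Z[m],[1,50,99]),1))
E
python3 chk.py 3
```

```text
[506.4 234.4 224.6] 0.3107896769407434 28.293934527318925 [-0.2 -0.6 -0.6]
wrist card 396 x [-3.3 -1.5  0.9] y [-2.7 28.5 55.8] z [ 87.1 120.2 121.8]
wrist lips 623 x [-32.7   8.4  19.9] y [-10.2  18.3  23.5] z [166.5 174.5 176.6]
wrist clip mid 3278 x [-29.2  -4.2  12.6] y [-20.    4.9  24.4] z [179.8 208.7 212.4]
side card 208 x [-3.   0.9  1.9] y [-57.  -16.6  49.6] z [ 60.4  96.5 121.2]
side lips 108 x [-31.6  13.   20.5] y [-25.1 -12.2  19.6] z [165.6 173.6 176.3]
side clip mid 222 x [-28.2  -1.5  13.6] y [-26.2  -7.9  20.7] z [180.  205.7 211.9]
top card 147 x [-1.3  2.4  3.4] y [-54.2 -33.4  -7.7] z [ 62.2 100.3 122.7]
top lips 49 x [-31.3  11.1  21.5] y [-22.2 -18.5  -2.7] z [165.6 173.4 176.1]
top clip mid 90 x [-27.7  -4.7  15.4] y [-24.1 -16.2  -5.4] z [179.8 206.1 212.1]
```

View pics/wrist3.png

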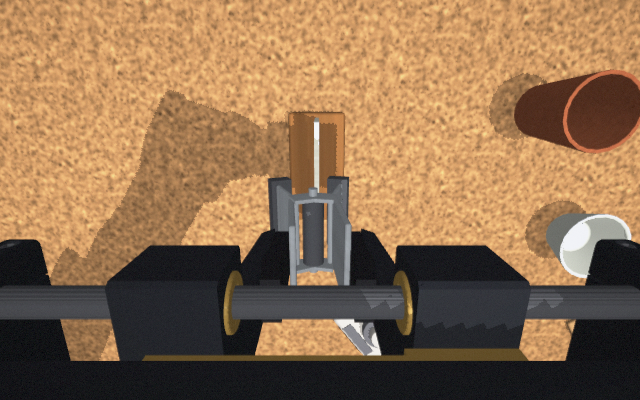

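Run:
```python
from h import *
a=np.radians(65.3);ey=np.array([np.cos(a),np.sin(a)]);ex=np.array([ey[1],-ey[0]]);c=np.array([506,234.7])
for n in ['wrist','side','top']:
    C=cal(n);
    if n=='wrist':pass
    D=np.load(n+'3.npz')['D'];P=cloud(n,C,D);L=P[...,:2]-c;X=L@ex;Y=L@ey;Z=P[...,2]
    b=(D>0)&(abs(X)<45)&(abs(Y)<40)&(Z>140)
    for z0 in range(158,216,6):
        m=b&(Z>=z0)&(Z<z0+6)
        o=[]
        for sgn in (-1,1):
            k=m&((X+6)*sgn>0)
            o.append(np.round([k.sum()]+list(np.percentile(X[k],[2,98]))+list(np.percentile(Y[k],[2,98])),0).astype(int).tolist() if k.sum()>3 else None)
        print(n,z0,o)
```

```text
wrist 158 [None, None]
wrist 164 [[9, -26, -21, 24, 24], [46, 6, 19, 8, 24]]
wrist 170 [[144, -33, -18, -10, 24], [316, 5, 19, -6, 24]]
wrist 176 [[509, -32, -19, -8, 24], [133, 12, 17, 2, 24]]
wrist 182 [[142, -26, -23, -7, 21], [40, 10, 13, 11, 21]]
wrist 188 [[142, -23, -20, -5, 21], [27, 8, 11, 16, 21]]
wrist 194 [[136, -21, -18, -3, 21], [10, 7, 10, 19, 21]]
wrist 200 [[62, -18, -6, -18, 25], [89, -5, 9, -19, 26]]
wrist 206 [[729, -15, -6, -18, 22], [1526, -6, 7, -19, 24]]
wrist 212 [[163, -16, -6, -20, 22], [326, -6, 9, -20, 22]]
side 158 [None, None]
side 164 [[4, -31, -21, -23, -20], [20, 8, 21, -24, 16]]
side 170 [[30, -32, -17, -25, 5], [43, 8, 19, -25, 20]]
side 176 [[40, -30, -17, -24, 20], [22, 13, 18, -20, 18]]
side 182 [[7, -24, -22, -21, 15], [17, 10, 14, -22, 17]]
side 188 [[9, -21, -19, -22, 0], [13, 9, 13, -22, 18]]
side 194 [None, [14, 8, 11, -22, 15]]
side 200 [[11, -15, -7, -22, 11], [24, -3, 11, -26, 22]]
side 206 [[36, -14, -6, -23, 21], [71, -6, 11, -26, 20]]
side 212 [[14, -14, -9, -23, 16], [6, -3, 11, -22, 14]]
top 158 [None, None]
top 164 [None, [8, 8, 22, -22, -15]]
top 170 [[15, -31, -16, -22, -2], [24, 7, 21, -22, -10]]
top 176 [[32, -30, -18, -22, -3], [10, 13, 19, -22, -13]]
top 182 [[6, -26, -20, -18, -12], [5, 14, 17, -19, -14]]
top 188 [None, [5, 12, 14, -19, -14]]
top 194 [None, None]
top 200 [None, [6, 0, 11, -24, -18]]
top 206 [[14, -14, -7, -20, -8], [29, -6, 9, -24, -9]]
top 212 [[7, -12, -7, -20, -9], [16, -5, 12, -20, -9]]
```

Call:
step_arm(
  commands=[
    [0.45,-0.2,0,0,0,0],
    [0,0,-1.5,0,0,0],
    [0,0,-1.5,0,0,0],
    [0,0,-0.8,0,0,0],
    [0,0,0,0,0,0],
    [0,0,0,0,0,0],
    [0,0,0,0,0,0],
  ],
)

```text
time: 11.35
eef_pos: [510.9, 234.2, 187.3]
orientation: [0.842, 0.539, 0.001, 0.0]
wrist_force: [0.2, 1.0, -0.2]
width: 0.309
grip_force: 28.3
```

```bash
python3 chk.py 4
```

```text
[510.9 234.2 187.3] 0.3089156498686896 28.293990046950057 [ 0.2  1.  -0.2]
wrist card 488 x [-3.6 -1.3  0.9] y [-53.3  35.4  55.8] z [ 72.9 120.1 121.7]
wrist lips 783 x [-28.5  10.4  24. ] y [-6.9 21.  34.4] z [119.3 136.6 139.2]
wrist clip mid 3286 x [-25.   -0.   16.7] y [-18.1   6.6  26.2] z [142.6 171.3 175.1]
side card 195 x [-2.9  0.9  1.8] y [-57.2 -19.   48.9] z [ 61.5 100.2 121.4]
side lips 135 x [-27.5   1.4  24.2] y [-28.3 -11.6  22.9] z [117.7 134.7 139. ]
side clip mid 212 x [-23.2   2.7  18.9] y [-22.3  -6.5  23.8] z [142.5 168.4 175. ]
top card 150 x [-1.3  2.4  3.4] y [-54.2 -33.1  -8.7] z [ 60.6 102.3 123.2]
top lips 66 x [-26.    2.4  25.9] y [-33.6 -18.7  -6.6] z [117.6 133.9 139. ]
top clip mid 87 x [-23.9   1.1  19.8] y [-22.1 -15.7  -3.5] z [142.5 169.1 174.7]
```

Call:
step_arm(
  commands=[
    [0.1,0,-0.6,0,0,0],
    [0,0,-0.6,0,0,0],
    [0,0,-0.5,0,0,0],
    [0,0,-0.4,0,0,0],
    [0,0,0,0,0,0],
    [0,0,0,0,0,0],
    [0,0,0,0,0,0],
  ],
)

```text
time: 12.2
eef_pos: [511.5, 234.1, 165.8]
orientation: [0.842, 0.539, 0.0, 0.0]
wrist_force: [0.8, -0.4, -0.2]
width: 0.308
grip_force: 28.3
```

```bash
python3 chk.py 5; python3 -c "
import cv2
I=cv2.imread('pics/side5.png');cv2.imwrite('pics/s5c.png',cv2.resize(I[90:210,150:310],None,fx=4,fy=4,interpolation=cv2.INTER_CUBIC))"
```

```text
[511.5 234.1 165.8] 0.30767527092817853 28.29389359569177 [ 0.8 -0.4 -0.2]
wrist card 699 x [-3.6 -0.9 11.7] y [-48.1  32.4  55.8] z [ 76.7 120.  121.7]
wrist lips 643 x [-28.   13.1  24.5] y [-7.2 20.1 30.1] z [ 99.8 115.7 117.7]
wrist clip mid 3332 x [-24.4   0.2  17.1] y [-18.    6.9  26.9] z [120.9 149.7 153.5]
side card 184 x [-3.1  1.  11.5] y [-57.7 -24.6  47. ] z [ 61.   94.7 121. ]
side lips 128 x [-26.9  11.8  25.4] y [-34.  -10.6  23.3] z [ 97.2 113.5 117.6]
side clip mid 198 x [-23.3   3.4  18.7] y [-23.4  -7.   23. ] z [121.2 147.6 153.6]
top card 144 x [-1.7  2.5  3.2] y [-54.2 -33.5  -8.9] z [ 60.5 101.2 123.3]
top lips 60 x [-26.6   2.7  26.7] y [-33.9 -18.6  -2.8] z [ 96.8 113.9 117.5]
top clip mid 80 x [-21.6   2.   21. ] y [-26.4 -15.6  -4.9] z [121.  148.  153.7]
```

View pics/s5c.png

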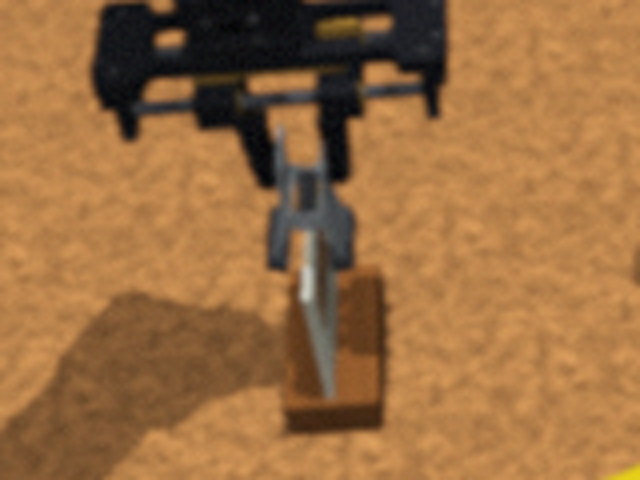

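View pics/wrist5.png

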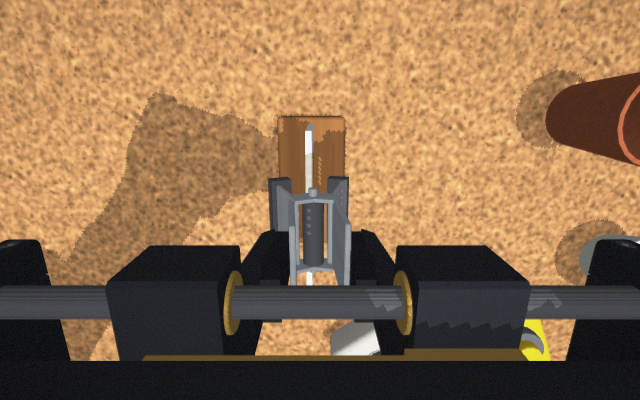

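The card at (309,160) stands centred between the jaws (269 to 349), the lips are about 12 mm below its edge, and nothing touches.

```bash
python3 -c "
from h import *
print(ticket.hand_in())"
```

```text
the job is handed in; nothing more can be done
None
```

I pressed the white timer's button fully and let it up. The clip is held squeezed open over the middle of the card's top edge, lined up along it and clear of the card and block, and the job is handed in; no verdict was returned.

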